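# Seat the filter cell on the lamp's pinned spigot and hold it home

### The arm

A 7-joint arm with a two-finger parallel gripper is mounted at the origin on a cart in front of the work surface, level with it; the furniture and walls round the work are solid. World frame = base frame: x ahead of the robot, y to its left, z up, the work surface at z = 0. Lengths are in m, angles in degrees, forces in N, time in s.
With the tool pointing down it reaches from about 0.425 to 0.825 m from the base axis. Payload 3.6 kg.
Tool frame: the origin (TCP) lies at the very end of the fingers, on their centre line; the grasp point (between the pads) lies 19 mm behind it; z points along the fingers, y is the line along which they close (so a half turn about z gives the same grasp; the last joint's range is limited). The gripper opens to 93 mm and grips with 3 to 60 N. Pads are 15 mm wide; open, the fingers measure 128 mm over their backs; the gripper's body (75 mm by 188 mm) begins 65 mm behind the grasp point.
Start: joints at [-67.924, 35.231, -0.722, 81.555, 0.464, 63.22, -2.315], TCP at [0.26, 0.596, 0.219] pointing down, gripper open.
Joint ranges: [-178.69, 178.69], [-17.37, 117.87], [-77.05, 75.6], [15.02, 138.74], [-78.02, 258.01], [0.78, 113.62], [-162.83, 162.83]. Speed limits (degrees/s): [159.86, 159.86, 180, 180, 180, 180, 180].

### API

Orientations are given as a 3x3 rotation matrix whose columns are the frame's x, y, z axes.
In Python, from plant import read_state, grab_frame, job_done, outline_of, place_of gives the robot as it stands.
- The arm moves only by the shell command python3 -m jog 'ROWS'. ROWS is a JSON object of lists of equal length, an entry for each row: "translation": the shift along the tool's x, y, z in m, a list of three; "twist": the turn about the tool's z in rad; "grip": the opening in per cent of the stroke, from 0 (shut) to 100 (fully open). A call has 1 to 5 rows; each row is the pose to reach, as a shift and turn from the pose commanded when the call began, along the tool's axes at that moment; what a row does not reach only later rows make up. A row lasts 1/8 s, in which the tool goes at most 62.5 mm and 10.7 degrees, less where a joint would pass 70% of its speed; a pose out of reach is approached as far as the arm can. A call with a gripper value outside its range is refused whole. The fingers move at their own pace and stop on an object; the grip force is fixed at half the most. Time passes only in rows, so rows that repeat a pose let the fingers close. It gives the time, the measured TCP pose, the force, the opening and the grip force at its end, in the units of the state.
- read_state(): the state, without advancing time (a new reading comes with each control period).
- grab_frame(name): name is "side" or "top" or "wrist"; returns a dict with "pixels" (384x512x3 uint8, red, green, blue), "range_z" (384x512 float32, m along the optical axis (not along the pixel's ray), 0 where there is no reading), "fx", "fy", "cx", "cy" (pixels), "k1" (the pictures are not rectified: a ray, as slopes to the right and down, at radius r is drawn at 1 + k1 r^2 times it, then the intrinsics apply), "world_from_camera" (4x4, takes a point from camera to world coordinates); the wrist camera has in their place "mount" (4x4, takes a point from camera to tool coordinates, whose origin is the TCP and whose axes are the flange's). Camera axes: x right, y up, looking along -z (the intrinsics and any distortion apply to the point x, -y, -z); pixel columns grow to the right and rows downward; lengths in m; the calibration is good to about 2 mm. A picture is of the moment at which its call begins: read the wrist's pose just before it.
- job_done(): hands the job in; it is judged then, once.
Trained networks look in the newest picture that a camera, given by its name, has taken for a name from the list of things; names that differ only in an ending like _2 or _b are one class to them, and where a whole thing is asked for, a point or a joint stands for the part that bears it (a point fixed in the world has none). Each returns a list of dicts, best first, with "confidence" (0 to 1); they miss things now and then, are a little off and sometimes report something else, mostly with a low value. They report only what shows in the picture. A call takes as long as a camera call. They do not tell look-alikes from the thing itself.
- outline_of(camera, query): "pixels" (384x512 bool, what is visible of it).
- place_of(camera, query): "xyz" ([x, y, z] in m, in world coordinates, good to about 4 mm: a listed point, or the origin of a listed thing).
The state is a dict: "time_s": time; "qpos": joint angles; "qd": joint speeds; "tau": joint torques, N m; "ee_pos": TCP position; "orientation": TCP orientation; "ft_force": force on the tool from outside, world axes, zero at the start; "moment": the same for the moment, N m; "grip_width": finger opening in m; "grasp_force": force on a finger pad.
Only numpy, scipy, OpenCV 4.12 (cv2) and the standard library are available. Lean on these libraries where they do the work, as an engineer would, in place of code of your own. Each camera call takes 0.05 s, during which the arm holds its last target. There are 200 camera calls.

### The job

Pick up the black knurled filter cell with the green glass and set it over the lamp's spigot, then turn it, without forcing it, until its hidden keyways drop over the two pins. Push it down against the spring until it is fully home, and finish while still gripping it and holding it there, level, so that it could now be locked; do not let go. Leave the other things on the bench where they are.

Things in the scene. Friction and masses are not known exactly. Their poses are not given: they have to be found in the camera images.
- cell_mid (a point): Centre of the filter cell: a loose black knurled collar with a green glass in its closed top, 50 mm in diameter, 42 mm high, 0.14 kg, standing on the worktop open side down; this point is 21 mm above its lower rim, z is its axis. Grip it across its 50 mm. On the pins this point is 13 mm above the spigot's top; fully home it is 5 mm below it.
- filter_cell: The same filter cell, origin at the centre of its lower rim. From below it has a bore 34 mm in diameter, 26 mm deep. Four keyways, 90 degrees apart, 9.7 mm wide and 5.5 mm deep, run along the whole bore. They cannot be seen from above; neither marks nor this body's axes tell where they lie: turn the cell on the pins to find them.
- spigot_top (a point): Centre of the top of the lamp's upright spigot, 75 mm above the worktop, on its axis; z up. The lamp head is fixed to the worktop: a dark round housing 90 mm in diameter, 45 mm high, with cooling fins; the spigot on it is 31 mm in diameter, tapered over its top 4 mm. The cell is fully home when the spigot's top stops it inside, its rim 26 mm below this point.
- lamp: The same lamp head, fixed; origin at the centre of its underside, on the worktop. Tall fixed equipment round the work, to keep arm and gripper clear of: a gas cylinder 150 mm thick at x 0.71, y 0.14; a white microscope 0.41 m tall at x 0.42 to 0.74, beyond y -0.34 on the right; a black microscope with a pipette stand at x 0.48 to 0.72, beyond y 0.42 on the left.
- pin_ring: Two fixed steel pins, 6 mm thick, that stick out of the spigot on opposite sides to 19.5 mm from its axis, along this body's x axis; their upper edges lie 8 mm below the spigot's top. Origin on the spigot's axis at the worktop. The cell's rim stops on them until turned, less than 90 degrees either way, to where keyways stand over them (within about 5 degrees).
- seat (a joint): Spring seat: a brass ring round the spigot's foot, outer diameter 51 mm, its top 18 mm below the spigot's top when free (10 mm below the pins' upper edges). Value: how far it is pressed down, m; 0 free, 0.008 with the cell fully home, at most 0.009. It pushes up with 6 N when just touched, 10 N at home: a cell let go rises again.
- eyepiece_tall: Bystander: black eyepiece with a thin red band, 37 dia x 44 mm; origin at the centre of its underside.
- eyepiece_short: Bystander: black eyepiece with a thin red band, 37 dia x 38 mm; origin at the centre of its underside.
- aux_lens: Bystander: auxiliary lens with a red knurled ring, 54 dia x 18 mm; origin at the centre of its underside.
- objective_can: Bystander: white can with a black screw top, 34 dia x 59 mm; origin at the centre of its underside.
- petri_dish: Bystander: clear petri dish with lid, 60 dia x 14 mm; origin at the centre of its underside.
- blower: Bystander: dark rubber lens blower with a red nozzle, 49 dia x 98 mm; origin at the centre of its underside.
- lock_screw: Bystander: red knurled locking screw standing on its head, 18 dia x 25 mm; origin at the centre of its underside.
There are look-alikes about, which are no part of the job. What is shaped like the lamp but blue or purple is not meant. There is more than one size of the filter_cell; the job needs the larger.

How it is judged:
By the outcome, as a careful person would: the job done as asked, in the order asked, and still so for the second after the job is handed in, while the arm keeps its last pose, push and grip.
It also fails if it takes over 54 s, if anything falls off the work surface, if the arm or the gripper's body presses on something with over 40 N, if the wrist force passes 120 N, or if a joint passes its speed limit or range.

## Working session

There is one attempt and no reset: what is moved stays moved. The work goes in short steps, Python scripts to look and compute and a shell command to move; the robot and the scene stay as the last step left them, time stands still between calls to the robot, and variables do not carry over. Pictures are saved under pics/ and viewed, at most 10 in all, crops included, and the job is handed in when it is done.

```bash
mkdir -p pics; cat > h.py <<'E'
import numpy as np, cv2
from plant import *
def world(f,u,v,z=None):
    K=np.array([[f['fx'],0,f['cx']],[0,f['fy'],f['cy']],[0,0,1]])
    p=cv2.undistortPoints(np.array([[[u,v]]],float),K,np.array([f['k1'],0,0,0.]))[0,0] 
    return p
def cloud(f,T):
    h,w=f['range_z'].shape
    v,u=np.mgrid[:h,:w]
    x=(u-f['cx'])/f['fx'];y=(v-f['cy'])/f['fy']
    a,b=x.copy(),y.copy()
    for _ in range(8):
        s=1+f['k1']*(a*a+b*b);a=x/s;b=y/s
    d=f['range_z']
    P=np.stack([a*d,-b*d,-d,np.ones_like(d)],-1)
    return (P@T.T)[...,:3]
E
python3 - <<'E'
from h import *
s=read_state();print(s['time_s'],s['ee_pos'],np.round(s['orientation'],3).tolist(),s['grip_width'])
ims=[]
for c in['top','side']:
    f=grab_frame(c);P=cloud(f,np.array(f['world_from_camera']))
    im=f['pixels'][...,::-1].copy();cv2.imwrite(f'pics/{c}0.png',im)
    np.savez(c+'0.npz',P=P,im=im)
    for q in['filter_cell','cell_mid','lamp','spigot_top','pin_ring']:
        for o in place_of(c,q):
            print(c,q,round(o['confidence'],2),np.round(o['xyz'],3))
        if q in('filter_cell','lamp'):
          for o in outline_of(c,q):
            m=o['pixels'];
            if m.any():
                p=P[m];v,u=np.nonzero(m);print('  outline',round(o['confidence'],2),'px',u.mean().round(),v.mean().round(),'med',np.round(np.median(p,0),3),'zmax',np.percentile(p[:,2],97).round(3),'ext',np.round(np.percentile(p,97,0)-np.percentile(p,3,0),3),np.median(im[m],0)[::-1])
E
```

```text
0.0 [0.25987804 0.59493672 0.21753034] [[-0.916, 0.4, -0.001], [0.4, 0.916, -0.002], [-0.0, -0.002, -1.0]] 0.0932405070527622
top filter_cell 0.74 [ 0.423  0.195 -0.002]
top filter_cell 0.61 [0.39  0.117 0.001]
  outline 0.69 px 128.0 243.0 med [0.447 0.385 0.014] zmax 0.018 ext [0.051 0.051 0.009] [158. 159. 150.]
top cell_mid 0.84 [0.419 0.196 0.018]
top cell_mid 0.47 [0.389 0.111 0.011]
top lamp 0.75 [ 0.402 -0.171  0.001]
top lamp 0.7 [ 0.542 -0.181 -0.   ]
top lamp 0.67 [ 0.502  0.003 -0.001]
  outline 0.74 px 326.0 207.0 med [ 0.541 -0.172  0.045] zmax 0.076 ext [0.081 0.079 0.075] [126.  121.   94.5]
  outline 0.7 px 263.0 220.0 med [0.506 0.004 0.046] zmax 0.076 ext [0.077 0.077 0.052] [ 81. 111. 169.]
  outline 0.66 px 324.0 256.0 med [ 0.407 -0.163  0.046] zmax 0.077 ext [0.075 0.074 0.061] [139.   81.  138.5]
  outline 0.27 px 317.0 151.0 med [ 0.699 -0.151  0.058] zmax 0.063 ext [0.029 0.029 0.043] [43.  44.5 46.5]
top spigot_top 0.91 [ 0.541 -0.177  0.073]
top spigot_top 0.63 [ 0.406 -0.171  0.076]
top spigot_top 0.61 [0.504 0.001 0.08 ]
side filter_cell 0.68 [0.421 0.19
[... 346 characters left out ...]
0.016]
side cell_mid 0.55 [0.388 0.111 0.016]
side lamp 0.81 [ 0.405 -0.171 -0.003]
side lamp 0.79 [ 0.541 -0.176  0.   ]
side lamp 0.61 [ 0.507  0.002 -0.   ]
side lamp 0.53 [ 0.544 -0.179  0.074]
  outline 0.7 px 281.0 282.0 med [ 0.537 -0.197  0.045] zmax 0.076 ext [0.074 0.071 0.07 ] [114.5 109.   91. ]
  outline 0.58 px 223.0 291.0 med [ 0.404 -0.189  0.045] zmax 0.076 ext [0.079 0.075 0.073] [131.  64. 129.]
  outline 0.58 px 251.0 226.0 med [ 0.502 -0.021  0.044] zmax 0.076 ext [0.078 0.074 0.075] [ 49.   93.  143.5]
side spigot_top 0.92 [0.507 0.005 0.071]
side spigot_top 0.89 [ 0.404 -0.171  0.079]
side spigot_top 0.79 [ 0.544 -0.18   0.074]
side pin_ring 0.48 [ 0.542 -0.177 -0.   ]
```

```bash
python3 - <<'E'
import cv2,numpy as np
a=cv2.imread('pics/top0.png')[110:310,90:390]
b=cv2.imread('pics/side0.png')[120:330,140:340]
a=cv2.resize(a,(450,300),interpolation=cv2.INTER_CUBIC)
a=cv2.resize(cv2.imread('pics/top0.png')[120:300,100:370],(800,533),interpolation=cv2.INTER_CUBIC);cv2.imwrite('pics/top_c.png',a)
cv2.imwrite('pics/side_c.png',cv2.resize(b,(600,600*210//200),interpolation=cv2.INTER_CUBIC)[:600])
P=np.load('top0.npz')['P']
for n,c,z in(('cell',(.421,.190),(.037,.050)),('lamp',(.542,-.178),(.068,.085))):
    m=(np.hypot(P[...,0]-c[0],P[...,1]-c[1])<.035)&(P[...,2]>z[0])&(P[...,2]<z[1])
    p=P[m];print(n,len(p),(p.max(0)+p.min(0))/2,p.mean(0),np.ptp(p,0),cv2.minEnclosingCircle(p[:,:2].astype(np.float32)))
E
```

```text
cell 263 [0.42362391 0.19201355 0.04346745] [0.42313238 0.19279059 0.04236655] [0.04942036 0.04971665 0.01275745] ((0.4232783317565918, 0.1925671398639679), 0.02551201544702053)
lamp 100 [ 0.54479409 -0.17941705  0.07449994] [ 0.54421184 -0.17890508  0.07411335] [0.02772386 0.02875858 0.01128824] ((0.5440488457679749, -0.18028002977371216), 0.01588517427444458)
```

View pics/top_c.png

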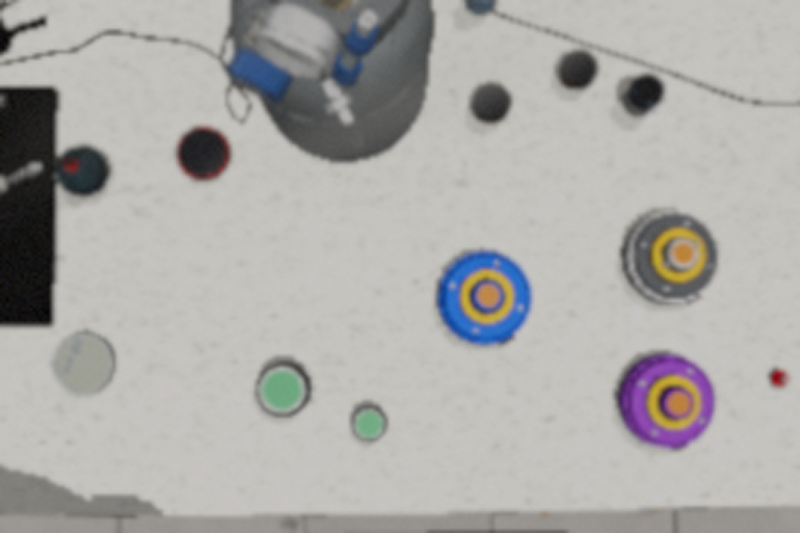

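View pics/side_c.png

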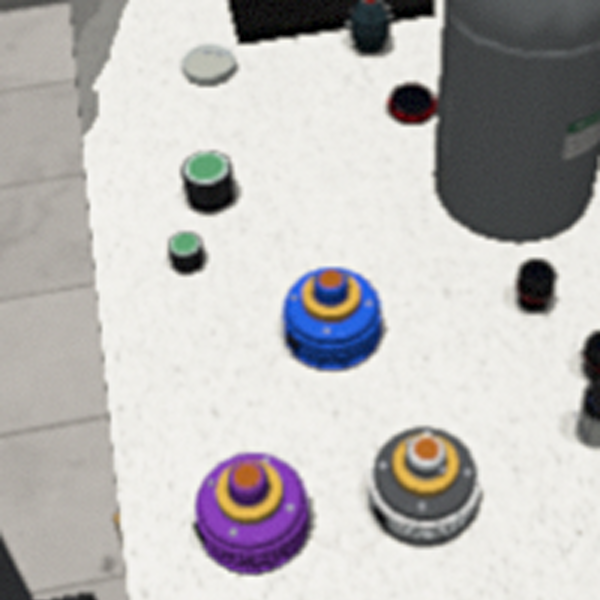

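Cell candidates in the top crop are the large one at (283,388) and the small one at (369,422). The large one is the match: 50 mm across and about 43 mm high. Lamp candidates are dark grey (670,255), blue (485,297) and purple (667,402). The dark grey one at about (0.544, -0.179) is the match, because blue and purple are excluded. The side crop shows the same: large cell (208,180), small cell (186,252), grey lamp (425,485). Setting off towards the cell.

```bash
python3 -m jog '{"translation":[[-0.043,-0.042,0.008],[-0.086,-0.084,0.016],[-0.129,-0.126,0.024],[-0.172,-0.168,0.032],[-0.215,-0.21,0.04]],"twist":[0.15,0.3,0.45,0.6,0.73],"grip":[100,100,100,100,100]}'
cat >> h.py <<'E'
def togo(p,yaw=None):
    s=read_state();R=np.array(s['orientation']);d=np.array(p)-s['ee_pos']
    print('t',s['time_s'],'pos',np.round(s['ee_pos'],4),'tool shift',np.round(R.T@d,4),'yaw y',np.degrees(np.arctan2(R[1,1],R[0,1])).round(2),'zax',np.round(R[:,2],4),'q7',s['qpos'][6],'F',np.round(s['ft_force'],2),'w',s['grip_width'])
E
python3 -c "
from h import *
togo([.4235,.1925,.15]);print(np.round(grab_frame('wrist')['mount'],3).tolist())"
```

```text
time_s: 1.42
ee_pos: [0.3739, 0.3156, 0.1789]
orientation: [[-0.412, 0.911, 0.001], [0.911, 0.412, 0.001], [0.0, 0.001, -1.0]]
ft_force: [0.5, 1.0, 0.5]
grip_width: 0.093
grasp_force: 0.0
t 1.425 pos [0.3739 0.3156 0.1789] tool shift [-0.1326 -0.0056  0.0288] yaw y 24.34 zax [ 1.2e-03  9.0e-04 -1.0e+00] q7 -11.687743460551253 F [0.45 1.   0.5 ] w 0.09303724704304613
[[-0.001, 0.968, 0.25, 0.07], [1.0, 0.001, 0.001, 0.0], [0.001, 0.25, -0.968, -0.166], [0.0, 0.0, 0.0, 1.0]]
```

```bash
python3 -m jog '{"translation":[[-0.05,-0.002,0.01],[-0.1,-0.004,0.02],[-0.132,-0.0055,0.03],[-0.132,-0.0055,0.04]],"twist":[0,0,0,0],"grip":[100,100,100,100]}'
cat >> h.py <<'E'
def wrist(name):
    s=read_state();R=np.array(s['orientation']);f=grab_frame('wrist')
    cv2.imwrite(f'pics/{name}.png',f['pixels'][...,::-1])
    M=np.array(f['mount']);T=np.eye(4);T[:3,:3]=R;T[:3,3]=s['ee_pos']
    Pt=cloud(f,M);Pw=cloud(f,T@M);np.savez(name+'.npz',Pt=Pt,Pw=Pw,im=f['pixels']);return s,f,Pt,Pw
def disc(P,Pt,c,r,z0,z1):
    m=(np.hypot(P[...,0]-c[0],P[...,1]-c[1])<r)&(P[...,2]>z0)&(P[...,2]<z1)
    for n,p in(('world',P[m]),('tool',Pt[m])):
        cc=cv2.minEnclosingCircle(p[:,:2].astype(np.float32))
        print(n,len(p),'bbox',np.round((p.max(0)+p.min(0))/2,4),'circ',np.round(cc[0],4),round(cc[1],4),'z',np.round(np.median(p[:,2]),4))
E
python3 -c "
from h import *
togo([.4235,.1925,.15]);s,f,Pt,Pw=wrist('w1');disc(Pw,Pt,(.4235,.1925),.035,.036,.05)
print(place_of('wrist','cell_mid'))"
```

```text
time_s: 1.98
ee_pos: [0.4243, 0.1925, 0.1387]
orientation: [[-0.411, 0.912, 0.001], [0.912, 0.411, -0.001], [-0.001, 0.001, -1.0]]
ft_force: [-0.4, -0.2, 0.0]
grip_width: 0.0931
grasp_force: 0.0
t 1.975 pos [0.4243 0.1925 0.1387] tool shift [ 0.0003 -0.0007 -0.0113] yaw y 24.27 zax [ 1.3e-03 -6.0e-04 -1.0e+00] q7 5.132124678643562 F [-0.4  -0.19  0.01] w 0.09313125473258226
world 1923 bbox [0.4203 0.1939 0.0401] circ [0.4208 0.1937] 0.0256 z 0.0419
tool 1923 bbox [ 0.0025 -0.0031  0.0985] circ [ 0.0027 -0.0028] 0.0256 z 0.0968
[{'xyz': [0.3899, 0.1123, 0.0127], 'confidence': 0.86}, {'xyz': [0.419, 0.1912, 0.018], 'confidence': 0.56}]
```

View pics/w1.png

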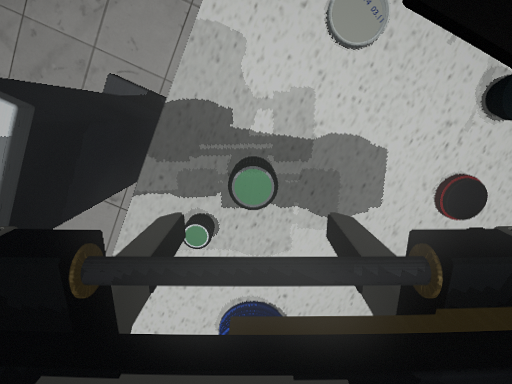

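The view shows the large cell between the open fingers at (253,185), with the small one clear of them at (196,235). Going down with a small correction.

```bash
python3 -m jog '{"translation":[[0.002,-0.002,0.05],[0.002,-0.002,0.1],[0.002,-0.002,0.128],[0.002,-0.002,0.134],[0.002,-0.002,0.134]],"twist":[0,0,0,0,0],"grip":[100,100,100,100,100]}'
python3 -m jog '{"translation":[[0,0,0],[0,0,0],[0,0,0],[0,0,0],[0,0,0]],"twist":[0,0,0,0,0],"grip":[45,45,40,40,40]}'
```

```text
time_s: 2.7
ee_pos: [0.4205, 0.1972, 0.005]
orientation: [[-0.418, 0.909, 0.0], [0.909, 0.418, 0.001], [0.001, 0.001, -1.0]]
ft_force: [0.0, -0.3, 0.7]
grip_width: 0.093
grasp_force: 0.0
time_s: 3.32
ee_pos: [0.4203, 0.1958, 0.0048]
orientation: [[-0.416, 0.909, -0.0], [0.909, 0.416, -0.0], [0.0, -0.0, -1.0]]
ft_force: [-0.4, -0.8, 1.8]
grip_width: 0.0496
grasp_force: 30.0
```

```bash
python3 -m jog '{"translation":[[0,0,0],[0,0,-0.02],[0,0,-0.07],[0,0,-0.12],[0,0,-0.125]],"twist":[0,0,0,0,0],"grip":[30,30,30,30,30]}'
python3 -c "
from h import *
for i in range(3):
    s,f,Pt,Pw=wrist('w2');togo([.544,-.179,.13]);h=s['ee_pos'][2]
    disc(Pw,Pt,s['ee_pos'],.035,h+.03,h+.044)
"
```

```text
time_s: 3.95
ee_pos: [0.4222, 0.1966, 0.1324]
orientation: [[-0.416, 0.909, 0.006], [0.909, 0.416, 0.003], [0.0, 0.007, -1.0]]
ft_force: [1.4, -0.0, -1.2]
grip_width: 0.0496
grasp_force: 30.0
t 4.0 pos [0.4211 0.1963 0.1312] tool shift [-0.3924 -0.0444  0.0009] yaw y 24.58 zax [ 0.0032  0.0018 -1.    ] q7 5.6828427595877296 F [-0.43  1.07 -1.09] w 0.049690879279322885
world 4691 bbox [0.418  0.1946 0.1694] circ [0.4196 0.2024] 0.0337 z 0.1695
tool 4691 bbox [-0.0017  0.0003 -0.037 ] circ [0.0064 0.0003] 0.0337 z -0.0371
t 4.05 pos [0.4201 0.1959 0.1297] tool shift [-0.3924 -0.0434 -0.0004] yaw y 24.59 zax [ 4.e-04  4.e-04 -1.e+00] q7 5.69391500058447 F [-0.44 -0.04 -1.23] w 0.050017951531214216
world 4709 bbox [0.417  0.1942 0.1682] circ [0.4184 0.2022] 0.0338 z 0.1683
tool 4709 bbox [-0.0017  0.0002 -0.037 ] circ [0.0065 0.0002] 0.0338 z -0.0371
t 4.1 pos [0.4195 0.1955 0.1288] tool shift [-0.3924 -0.0426 -0.0011] yaw y 24.59 zax [-1.8e-03 -8.0e-04 -1.0e+00] q7 5.696575275556549 F [-0.01 -0.14 -1.54] w 0.04986376073905021
world 4686 bbox [0.416  0.1941 0.1667] circ [0.4176 0.2016] 0.0338 z 0.1669
tool 4686 bbox [-0.0018  0.0001 -0.037 ] circ [0.0063 0.0001] 0.0338 z -0.0371
```

View pics/w2.png

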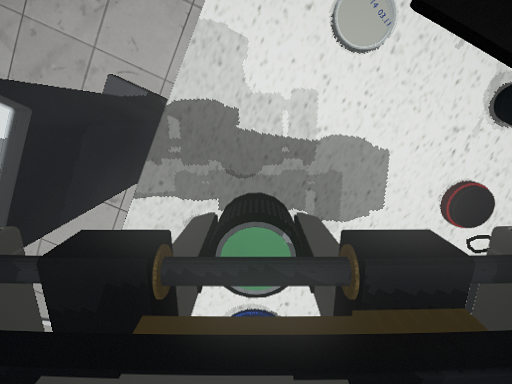

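The cell is held straight, with its top at (255,255) between the fingers. Moving to a viewpoint short of the lamp, turned so the wrist camera looks outward over it.

```bash
python3 -m jog '{"translation":[[-0.04,-0.011,0],[-0.08,-0.022,0],[-0.12,-0.033,0],[-0.16,-0.044,0],[-0.2,-0.055,0]],"twist":[0.18,0.36,0.54,0.72,0.9],"grip":[30,30,30,30,30]}'
python3 -c "
from h import *
s,f,Pt,Pw=read_state(),0,0,0
d=np.load('w2.npz');im=d['im'].astype(int);Pt=d['Pt']
g=((im[...,1]-im[...,0]>25)&(im[...,1]>im[...,2])).astype(np.uint8)
g[:190]=0;g[:,:200]=0;g[:,310:]=0
p=Pt[(g>0)&(abs(Pt[...,2]+.037)<.004)];print(len(p),p.min(0),p.max(0),(p.min(0)+p.max(0))/2,cv2.minEnclosingCircle(p[:,:2].astype(np.float32)))
togo([.477,-.157,.12])"
```

```text
time_s: 4.72
ee_pos: [0.4522, -0.0102, 0.1277]
orientation: [[0.459, 0.888, -0.004], [0.888, -0.459, -0.001], [-0.003, -0.004, -1.0]]
ft_force: [-0.2, 0.1, -1.3]
grip_width: 0.0495
grasp_force: 30.0
1744 [-0.02119732 -0.01857172 -0.03938788] [ 0.0161023   0.01807673 -0.03548244] [-0.00254751 -0.00024749 -0.03743516] ((-0.0025167434941977262, -9.57004158408381e-06), 0.018798844888806343)
t 4.725 pos [ 0.4522 -0.0102  0.1277] tool shift [-0.119   0.0894  0.0077] yaw y -27.32 zax [-4.4e-03 -7.0e-04 -1.0e+00] q7 -8.320038949354046 F [-0.15  0.07 -1.34] w 0.04951106533822673
```

```bash
python3 -m jog '{"translation":[[-0.02,0.015,0],[-0.04,0.03,0],[-0.06,0.045,0.002],[-0.08,0.06,0.004],[-0.1,0.075,0.006]],"twist":[0.18,0.36,0.54,0.72,0.9],"grip":[30,30,30,30,30]}'
python3 -c "
from h import *
togo([.477,-.157,.12])"
```

```text
time_s: 5.35
ee_pos: [0.4737, -0.1324, 0.1214]
orientation: [[0.981, 0.193, -0.005], [0.193, -0.981, 0.0], [-0.005, -0.001, -1.0]]
ft_force: [-0.6, 0.2, -1.1]
grip_width: 0.0497
grasp_force: 30.0
t 5.35 pos [ 0.4737 -0.1324  0.1214] tool shift [-0.0015  0.0247  0.0014] yaw y -78.9 zax [-4.8e-03  2.0e-04 -1.0e+00] q7 -33.628749995120174 F [-0.57  0.25 -1.07] w 0.049718562614861725
```

```bash
python3 -m jog '{"translation":[[-0.001,0.012,0],[-0.0015,0.024,0],[-0.0015,0.0247,0],[-0.0015,0.0247,0]],"twist":[0.18,0.36,0.5,0.5],"grip":[30,30,30,30]}'
python3 -c "
from h import *
for i in range(4):
    s,f,Pt,Pw=wrist('w3');togo([.544,-.179,.12])
    disc(Pw,Pt,(.544,-.179),.03,.069,.085)
    im=f['pixels'].astype(int);h=s['ee_pos'][2]
    g=(im[...,1]-im[...,0]>25)&(im[...,1]>im[...,2])&(abs(Pt[...,2]+.037)<.004)
    p=Pt[g];print('glass',len(p),p.min(0)+p.max(0))
print(place_of('wrist','spigot_top'),place_of('wrist','pin_ring'),place_of('top','spigot_top')[:1])
"
```

```text
time_s: 5.85
ee_pos: [0.4771, -0.1563, 0.1216]
orientation: [[0.956, -0.295, -0.005], [-0.295, -0.956, -0.0], [-0.005, 0.002, -1.0]]
ft_force: [0.6, 0.0, -0.8]
grip_width: 0.0495
grasp_force: 30.0
t 5.9 pos [ 0.4774 -0.1561  0.1219] tool shift [0.0704 0.0023 0.0017] yaw y -107.06 zax [-4.e-03  1.e-04 -1.e+00] q7 -53.06389180459613 F [ 0.77 -0.03 -1.21] w 0.04975400211283952
world 1234 bbox [ 0.5418 -0.1784  0.0732] circ [ 0.5422 -0.1782] 0.0155 z 0.0746
tool 1234 bbox [0.0689 0.0017 0.0481] circ [0.0689 0.0017] 0.0155 z 0.0467
glass 1728 [-0.00848736 -0.00154169 -0.07482156]
t 5.95 pos [ 0.4777 -0.1561  0.1224] tool shift [0.0702 0.0024 0.0021] yaw y -107.06 zax [-3.e-03  3.e-04 -1.e+00] q7 -53.07442051791426 F [ 0.76  0.26 -0.59] w 0.04940367660583096
world 1234 bbox [ 0.5421 -0.1784  0.0735] circ [ 0.542  -0.1783] 0.0154 z 0.0746
tool 1234 bbox [0.0685 0.0024 0.0481] circ [0.0685 0.0022] 0.0154 z 0.0471
glass 1730 [-0.00842291 -0.0013886  -0.07539541]
t 6.0 pos [ 0.4779 -0.1562  0.1227] tool shift [0.0699 0.0024 0.0026] yaw y -107.08 zax [-2.2e-03  4.0e-04 -1.0e+00] q7 -53.09402338
[... 170 characters left out ...]
 circ [0.0684 0.0023] 0.0154 z 0.0475
glass 1725 [-0.00853379 -0.00144754 -0.07587098]
t 6.05 pos [ 0.4781 -0.1562  0.123 ] tool shift [0.0697 0.0024 0.0029] yaw y -107.1 zax [-1.4e-03  4.0e-04 -1.0e+00] q7 -53.10874621671245 F [-0.16  0.57 -0.86] w 0.049215353082866994
world 1228 bbox [ 0.542  -0.1784  0.0734] circ [ 0.5422 -0.1784] 0.0154 z 0.0746
tool 1228 bbox [0.0681 0.0024 0.0491] circ [0.0682 0.0023] 0.0154 z 0.0479
glass 1731 [-0.00837186 -0.00146126 -0.07463133]
[{'xyz': [0.4055, -0.1769, 0.0738], 'confidence': 0.84}, {'xyz': [0.5378, -0.182, 0.0765], 'confidence': 0.83}, {'xyz': [0.5046, 0.0063, 0.075], 'confidence': 0.62}] [] [{'xyz': [0.541, -0.1769, 0.0732], 'confidence': 0.91}]
```

View pics/w3.png

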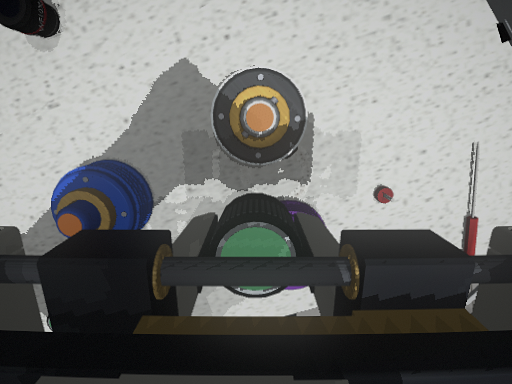

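The lamp is dark grey, centred on its orange-capped spigot at (259,117), with the held cell at (255,250). The pins show faintly on the spigot at about (272,98) and (245,133). I'll refine the cell's offset in the hand from the glass edge.

```bash
python3 -c "
from h import *
from scipy.optimize import least_squares as L
for n in('w2','w3'):
    d=np.load(n+'.npz');im=d['im'].astype(int);Pt=d['Pt']
    g=(im[...,1]-im[...,0]>25)&(im[...,1]>im[...,2])&(abs(Pt[...,2]+.037)<.004)
    pts=[]
    for u in range(225,286):
        v=np.nonzero(g[:,u])[0]
        if len(v)>5: pts.append(Pt[v[0],u,:2])
    p=np.array(pts);r=L(lambda q:np.hypot(p[:,0]-q[0],p[:,1]-q[1])-q[2],[0,0,.019],loss='soft_l1',f_scale=.0005);print(n,r.x,np.abs(r.fun).mean())
    # cell outer wall: points lower than the top, x>0 side
    m=(Pt[...,2]>-.033)&(Pt[...,2]<-.0)&(np.hypot(Pt[...,0],Pt[...,1])<.032)&(Pt[...,0]>.008)&(abs(Pt[...,1])<.02)
    p=Pt[m];r=L(lambda q:np.hypot(p[:,0]-q[0],p[:,1]-q[1])-.025,[0,0],loss='soft_l1',f_scale=.0005);print(' wall',len(p),r.x,np.abs(r.fun).mean())
"
```

```text
w2 [-0.00261011 -0.00017938  0.01845568] 0.00015641568270760917
 wall 1105 [-2.27729443e-03 -6.02636369e-05] 0.00033071545303251133
w3 [-0.00413651 -0.0007409   0.01828725] 0.00020828872651511437
 wall 1107 [-0.00392543 -0.00076857] 0.000326166899730929
```

```bash
python3 -m jog '{"translation":[[0.036,0.0015,0],[0.072,0.003,0],[0.072,0.003,0.02],[0.072,0.003,0.034],[0.072,0.003,0.034]],"twist":[0,0,0,0,0],"grip":[30,30,30,30,30]}'
python3 -c "
from h import *
for i in range(3):
    f=grab_frame('side');togo([.5425,-.179,.072])
cv2.imwrite('pics/s1.png',cv2.resize(f['pixels'][190:310,220:340,::-1],(600,600),interpolation=cv2.INTER_CUBIC))"
```

```text
time_s: 6.82
ee_pos: [0.5451, -0.1801, 0.0885]
orientation: [[0.955, -0.296, -0.003], [-0.296, -0.955, 0.001], [-0.003, -0.001, -1.0]]
ft_force: [-0.4, -0.3, -1.3]
grip_width: 0.0497
grasp_force: 30.0
t 6.875 pos [ 0.5457 -0.1805  0.0894] tool shift [-0.0035 -0.0005  0.0174] yaw y -107.22 zax [-1.1e-03  6.0e-04 -1.0e+00] q7 -53.70084844858015 F [-0.08 -0.63 -0.62] w 0.049318364474417384
t 6.925 pos [ 0.5462 -0.1808  0.09  ] tool shift [-0.0041 -0.0007  0.018 ] yaw y -107.21 zax [ 2.e-04 -1.e-04 -1.e+00] q7 -53.70062032325378 F [-0.48  0.75 -0.68] w 0.04982647363084455
t 6.975 pos [ 0.5465 -0.181   0.0903] tool shift [-0.0044 -0.0007  0.0183] yaw y -107.21 zax [ 9.e-04 -4.e-04 -1.e+00] q7 -53.700525506295826 F [-0.47 -0.64 -1.14] w 0.04977506525502302
```

View pics/s1.png

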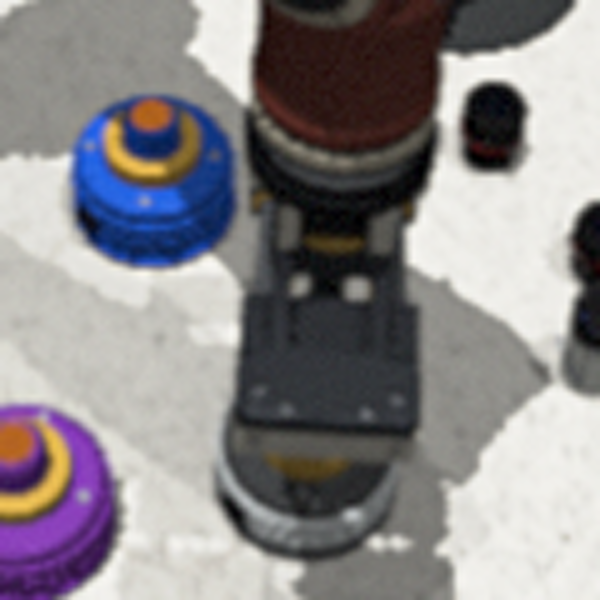

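The side view shows the cell held by the gripper above the dark lamp, which is at (310,470). Nothing else is close by, so I'm lowering it gently.

```bash
python3 -m jog '{"translation":[[0,0,0.004],[0,0,0.008],[0,0,0.011],[0,0,0.013],[0,0,0.015]],"twist":[0,0,0,0,0],"grip":[30,30,30,30,30]}'
python3 -c "
from h import *
grab_frame('side');togo([.5425,-.179,.072]);print(read_state()['moment'])"
```

```text
time_s: 7.6
ee_pos: [0.5463, -0.1808, 0.0745]
orientation: [[0.955, -0.296, -0.0], [-0.296, -0.955, -0.0], [-0.0, 0.0, -1.0]]
ft_force: [-0.0, -0.5, -1.3]
grip_width: 0.0496
grasp_force: 30.0
t 7.65 pos [ 0.5462 -0.1807  0.0743] tool shift [-0.004  -0.0005  0.0023] yaw y -107.2 zax [-5.e-04  1.e-04 -1.e+00] q7 -52.75078389400829 F [-0.28  0.37 -2.37] w 0.04996310003081552
[-0.00502645  0.18488985 -0.08105131]
```

```bash
python3 -m jog '{"translation":[[0,0,0.001],[0,0,0.002],[0,0,0.003]],"twist":[0,0,0],"grip":[30,30,30]}'; python3 -c "
from h import *
grab_frame('side');togo([.5425,-.179,.072]);print(read_state()['moment'])"
```

```text
time_s: 8.02
ee_pos: [0.5464, -0.1808, 0.0717]
orientation: [[0.955, -0.296, 0.0], [-0.296, -0.955, -0.0], [0.0, 0.0, -1.0]]
ft_force: [-0.5, -1.4, -0.0]
grip_width: 0.0496
grasp_force: 30.0
t 8.075 pos [ 0.5464 -0.1808  0.0716] tool shift [-0.0043 -0.0005 -0.0004] yaw y -107.2 zax [ 1.e-04 -1.e-04 -1.e+00] q7 -52.56902338779586 F [1.15 0.3  0.1 ] w 0.04962731036470575
[0.05644431 0.13078312 0.01084229]
```

```bash
python3 -m jog '{"translation":[[0,0,0.0005],[0,0,0.001],[0,0,0.001]],"twist":[0,0,0],"grip":[30,30,30]}'; python3 -c "
from h import *
grab_frame('side');togo([.5425,-.179,.072]);print(read_state()['moment'])"
```

```text
time_s: 8.45
ee_pos: [0.5465, -0.1809, 0.0713]
orientation: [[0.955, -0.296, 0.001], [-0.296, -0.955, 0.0], [0.001, -0.0, -1.0]]
ft_force: [-1.0, 1.1, 5.7]
grip_width: 0.0497
grasp_force: 33.5
t 8.5 pos [ 0.5466 -0.1808  0.0713] tool shift [-0.0044 -0.0006 -0.0007] yaw y -107.2 zax [ 7.e-04  1.e-04 -1.e+00] q7 -52.51021152097166 F [-1.01  2.8   5.06] w 0.04974784146662003
[0.25750778 0.44073946 0.00065135]
```

```bash
python3 -m jog '{"translation":[[0,-0.0002,0],[0,-0.0004,0],[0,-0.0006,0],[0,-0.0008,0]],"twist":[-0.05,-0.1,-0.15,-0.2],"grip":[30,30,30,30]}'; python3 -c "
from h import *
togo([.5425,-.179,.072]);print(read_state()['moment'])"
```

```text
time_s: 9.0
ee_pos: [0.5478, -0.1791, 0.0712]
orientation: [[0.995, -0.098, 0.002], [-0.098, -0.995, 0.001], [0.002, -0.001, -1.0]]
ft_force: [1.2, 1.7, 3.9]
grip_width: 0.0504
grasp_force: 33.3
t 9.0 pos [ 0.5478 -0.1791  0.0712] tool shift [-0.0053  0.0004 -0.0008] yaw y -95.63 zax [ 0.0023  0.0013 -1.    ] q7 -43.511418767467674 F [1.19 1.73 3.92] w 0.050355474105734314
[ 0.58488691  0.11512039 -0.06974374]
```

```bash
python3 -m jog '{"translation":[[0,-0.0002,0.0002],[0,-0.0004,0.0003],[0,-0.0006,0.0003],[0,-0.0008,0.0003]],"twist":[-0.05,-0.1,-0.15,-0.2],"grip":[30,30,30,30]}'; python3 -c "
from h import *
togo([.5425,-.179,.072]);print(read_state()['moment'])"
```

```text
time_s: 9.5
ee_pos: [0.5465, -0.1792, 0.0699]
orientation: [[0.995, 0.101, -0.0], [0.101, -0.995, -0.0], [-0.0, 0.0, -1.0]]
ft_force: [0.8, 1.3, -1.1]
grip_width: 0.0496
grasp_force: 33.5
t 9.5 pos [ 0.5465 -0.1792  0.0699] tool shift [-0.004  -0.0006 -0.0021] yaw y -84.19 zax [-4.e-04 -4.e-04 -1.e+00] q7 -34.641888592538834 F [ 0.83  1.27 -1.11] w 0.04961539602878269
[-0.012543    0.21412776 -0.01260817]
```

It dropped: z is lower and the contact force is gone. Pushing on down.

```bash
python3 -m jog '{"translation":[[0,0,0.001],[0,0,0.002],[0,0,0.003],[0,0,0.004],[0,0,0.005]],"twist":[0,0,0,0,0],"grip":[30,30,30,30,30]}'; python3 -c "
from h import *
togo([.5425,-.179,.054]);print(read_state()['moment'])"
```

```text
time_s: 10.12
ee_pos: [0.5465, -0.1794, 0.0653]
orientation: [[0.995, 0.099, -0.0], [0.099, -0.995, -0.0], [-0.0, 0.0, -1.0]]
ft_force: [-1.2, -0.2, -0.9]
grip_width: 0.0499
grasp_force: 33.5
t 10.125 pos [ 0.5465 -0.1794  0.0653] tool shift [-0.0039 -0.0008  0.0113] yaw y -84.29 zax [-4.e-04 -3.e-04 -1.e+00] q7 -34.42537382120434 F [-1.17 -0.16 -0.9 ] w 0.049850105798019836
[-0.06609578  0.34063898  0.00991205]
```

```bash
python3 -m jog '{"translation":[[0,0,0.002],[0,0,0.004],[0,0,0.006],[0,0,0.007],[0,0,0.008]],"twist":[0,0,0,0,0],"grip":[30,30,30,30,30]}'; python3 -c "
from h import *
togo([.5425,-.179,.054]);print(read_state()['moment'])"
```

```text
time_s: 10.75
ee_pos: [0.5466, -0.1794, 0.0583]
orientation: [[0.995, 0.099, 0.0], [0.099, -0.995, 0.0], [0.0, -0.0, -1.0]]
ft_force: [-1.7, 0.4, 7.2]
grip_width: 0.0493
grasp_force: 33.5
t 10.75 pos [ 0.5466 -0.1794  0.0583] tool shift [-0.004  -0.0008  0.0043] yaw y -84.3 zax [ 4.e-04  4.e-04 -1.e+00] q7 -33.956805382591526 F [-1.7   0.43  7.22] w 0.049313337410886816
[0.11387076 0.76615314 0.05942679]
```

```bash
python3 -m jog '{"translation":[[0,0,0.0015],[0,0,0.003],[0,0,0.004],[0,0,0.005],[0,0,0.0055]],"twist":[0,0,0,0,0],"grip":[30,30,30,30,30]}'; python3 -c "
from h import *
togo([.5425,-.179,.054]);print(read_state()['moment'])"
```

```text
time_s: 11.38
ee_pos: [0.5466, -0.1794, 0.0538]
orientation: [[0.995, 0.099, 0.001], [0.099, -0.995, 0.001], [0.001, -0.001, -1.0]]
ft_force: [-5.7, 2.1, 13.3]
grip_width: 0.0496
grasp_force: 33.4
t 11.375 pos [ 0.5466 -0.1794  0.0538] tool shift [-0.004  -0.0008 -0.0002] yaw y -84.3 zax [ 8.e-04  1.e-03 -1.e+00] q7 -33.639810578146566 F [-5.66  2.13 13.3 ] w 0.0496388409693303
[0.37991985 1.20650921 0.05519107]
```

```bash
python3 -m jog '{"translation":[[-0.0003,0,0.0005],[-0.0006,0.0002,0.001],[-0.0006,0.0002,0.001],[-0.0006,0.0002,0.001]],"twist":[0,0,0,0],"grip":[30,30,30,30]}'; python3 -c "
from h import *
s,f,Pt,Pw=wrist('w4');togo([.5425,-.179,.054]);print(s['moment'])
im=f['pixels'].astype(int)
g=(im[...,1]-im[...,0]>25)&(im[...,1]>im[...,2])&(abs(Pt[...,2]+.037)<.006)
for Q in(Pt,Pw):
    p=Q[g];A=np.c_[p[:,:2]-p[:,:2].mean(0),np.ones(len(p))];k=np.linalg.lstsq(A,p[:,2],rcond=None)[0];print('top z',k[2],'tilt deg',np.degrees(k[:2]),'c',(p.min(0)+p.max(0))/2)
"
```

```text
time_s: 11.88
ee_pos: [0.5466, -0.1794, 0.0537]
orientation: [[0.995, 0.1, 0.002], [0.1, -0.995, 0.002], [0.003, -0.001, -1.0]]
ft_force: [-4.2, 3.0, 17.8]
grip_width: 0.0497
grasp_force: 33.4
t 11.925 pos [ 0.5466 -0.1794  0.0537] tool shift [-0.0041 -0.0009 -0.0003] yaw y -84.28 zax [ 0.0023  0.0016 -1.    ] q7 -33.520959028668706 F [-4.79  2.71 16.93] w 0.049630960396098864
[0.59430868 1.23547289 0.02180048]
top z -0.03763055272365805 tilt deg [ 0.28328452 -0.1147705 ] c [-0.00373342 -0.00102291 -0.03751249]
top z 0.09135815632831203 tilt deg [-0.13517998 -0.04988566] c [ 0.54280151 -0.17855955  0.09125122]
```

```bash
python3 -m jog '{"translation":[[0,0,0.0002],[0,0,0.0002],[0,0,0.0002],[0,0,0.0002],[0,0,0.0002]],"twist":[0,0,0,0,0],"grip":[30,30,30,30,30]}'; python3 -c "
from h import *
f=grab_frame('side');cv2.imwrite('pics/s2.png',cv2.resize(f['pixels'][190:310,220:340,::-1],(600,600),interpolation=cv2.INTER_CUBIC))
s,f,Pt,Pw=wrist('w5');togo([.5425,-.179,.054])
im=f['pixels'].astype(int)
g=(im[...,1]-im[...,0]>25)&(im[...,1]>im[...,2])&(abs(Pt[...,2]+.037)<.006)
print(np.median(Pt[g],0),np.median(Pw[g],0))"
```

```text
time_s: 12.55
ee_pos: [0.5466, -0.1794, 0.0537]
orientation: [[0.995, 0.1, 0.002], [0.1, -0.995, 0.002], [0.003, -0.001, -1.0]]
ft_force: [-4.8, 2.8, 18.4]
grip_width: 0.0498
grasp_force: 33.4
t 12.65 pos [ 0.5466 -0.1794  0.0537] tool shift [-0.0041 -0.0009 -0.0003] yaw y -84.28 zax [ 0.0024  0.0017 -1.    ] q7 -33.50887506580155 F [-4.03  2.5  18.3 ] w 0.04954360469391772
[ 0.00438292 -0.00117845 -0.03759554] [ 0.55084441 -0.17815614  0.09130882]
```

View pics/s2.png

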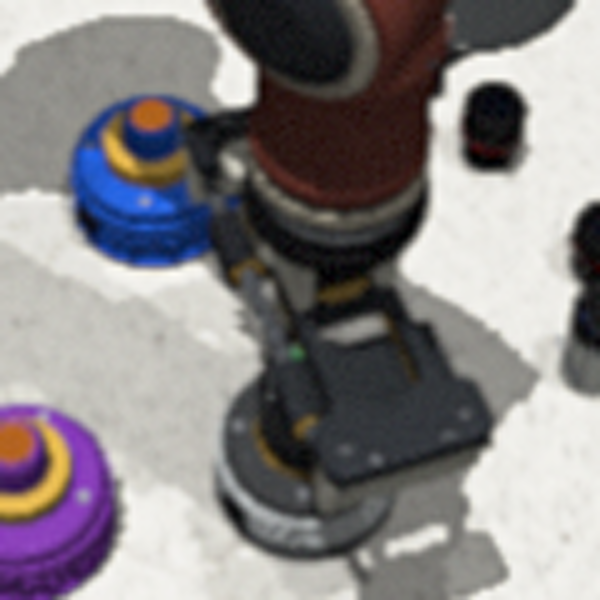

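The cell sits low and straight on the dark lamp at (290,430), still gripped, and force and height are steady. Handing in.

```bash
python3 -c "
from plant import *
print(job_done())"
```

```text
the job is handed in; nothing more can be done
None
```

The large green-glass cell is on the dark lamp with its keyways over the pins, pressed to the hard stop with about 18 N on the wrist sensor, level to within about 0.3°, and still gripped; I handed it in at 12.7 s, and no verdict was returned.

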